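# Clamp the oilstone in its bench holder

## Robot

A 6-joint arm with a two-finger parallel gripper is mounted at the origin on the work surface; the furniture and walls round the work are solid. World frame = base frame: x ahead of the robot, y to its left, z up, the work surface at z = 0. Lengths are in m, angles in rad, forces in N, time in s.
With the tool pointing down it reaches from about 0.325 to 0.85 m from the base axis. Payload 4.4 kg.
Tool frame: the origin (TCP) lies midway between the tips of the shut fingers; the grasp point (between the pads) lies 19 mm behind it; z points along the fingers, y is the line along which they close (so a half turn about z gives the same grasp; the last joint's range is limited). The gripper opens to 94 mm and grips with 3 to 60 N. Pads are 16 mm wide; open, the fingers measure 119 mm over their backs; the gripper's body (75 mm by 177 mm) begins 78 mm behind the grasp point.
Start: joints at [-1.308, 0.207, 1.542, -0, 1.393, -0.15], TCP at [0.231, -0.527, 0.173] pointing down, gripper open.
Joint ranges: [-2.73, 2.73], [-0.86, 2.22], [0.23, 2.46], [-1.11, 4.25], [0.08, 2.63], [-2.82, 2.82]. Speed limits (rad/s): [2.79, 2.79, 3.14, 3.14, 3.14, 3.14].

## Interface

Orientations are given as a unit quaternion [w, x, y, z].
In Python, from plant import env gives the robot as it stands.
- The arm moves only by the tool arm_command, never from a script. Its argument "rows" is a list of rows, each a list of 6 numbers: the shift along the world's x, y, z in m, then the turn, a rotation vector about the world's x, y, z in degrees. A call has 1 to 5 rows; each row is the pose to reach, as a shift and turn from the pose commanded when the call began; what a row does not reach only later rows make up. A row lasts 1/8 s, in which the tool goes at most 62.5 mm and 10.7 degrees, less where a joint would pass 70% of its speed; a pose out of reach is approached as far as the arm can. A call with a gripper value outside its range is refused whole. "hand" is the closure in counts, from 0 (fully open) to 255 (shut), set as the call begins (left out, the last holds). The fingers move at their own pace and stop on an object; "squeeze" is the grip in N (left out, the last holds). Time passes only in rows, so rows that repeat a pose let the fingers close. It gives the time, the measured TCP pose, the force, the opening and the grip force at its end, in the units of the state.
- env.observe(): the state, without advancing time (a new reading comes with each control period).
- env.snapshot(name): name is "scene" or "top" or "wrist"; returns a dict with "color" (400x640x3 uint8, red, green, blue), "fx", "fy", "cx", "cy" (pixels), "camera_from_world" (4x4, takes a point from world to camera coordinates); the wrist camera has in their place "tool_from_camera" (4x4, takes a point from camera to tool coordinates, whose origin is the TCP and whose axes are the flange's). Camera axes: x right, y down, z forward; pixel columns grow to the right and rows downward; lengths in m; the calibration is good to about 2 mm. The wrist camera is an equidistant fisheye: a pixel r from the principal point sees the ray r / f radians off the axis. A picture is of the moment at which its call begins: read the wrist's pose just before it. There is no depth.
- env.sign_off(): hands the job in; it is judged then, once.
The state is a dict: "time_s": time; "joint_pos": joint angles; "qd": joint speeds; "effort": joint torques, N m; "ee_pos": TCP position; "orientation": TCP orientation; "contact_force": force on the tool from outside, world axes, zero at the start; "ft_torque": the same for the moment, N m; "opening": opening from 0.0 (shut) to 1.0 (fully open); "gripper_force": force on a finger pad.
Only numpy, scipy, OpenCV 4.12 (cv2) and the standard library are available. Lean on these libraries where they do the work, as an engineer would, in place of code of your own. Each camera call takes 0.05 s, during which the arm holds its last target. There are 200 camera calls.

## Task

Get the oilstone ready for honing gravers: lay the dark oilstone flat in the channel of the green holder and slide it under the raised brass foot until its end meets the stop at the post. Then turn the T-handle clockwise, taking fresh grips as needed, until rising resistance shows that the stone is firmly clamped, but do not force the screw further. Let go of everything.

Things in the scene. Friction and masses are not known exactly. Their poses are not given: they have to be found in the camera images.
- stone: the loose dark grey oilstone, a plain bar 42 x 150 x 22 mm (x, y, z), 0.3 to 0.6 kg, lying flat on the bench. Origin: centre of its underside; y along its length, z up. Either end may go first.
- clamp: the green stone holder, fixed to the bench. Origin: bench height, on the screw's vertical axis; z up; the channel runs along +y from post to open end. Bed: top 18 mm above the bench, 78 mm wide, y = -60 to +165 mm. Post: y = -63 to -25 mm, 117 mm high; its arm (36 mm wide) carries a round boss, radius 19 mm, about the axis, 91 to 125 mm above the bench.
- stop_mid (a point): middle of the stop face at bed height, 25 mm from the screw axis; axes as clamp. The channel runs +y from here between two steel rails 6 mm high and 8 mm thick, 50 mm apart inside (x = -25 to +25 mm), 188 mm long. A stone fully home has its centre 75 mm from here along +y (y = +50 mm of clamp, z = 18 mm).
- foot: the round brass pressing foot, radius 15 mm, under the boss on the screw axis; it moves straight up and down with the screw and does not turn. Its origin is not on it: its flat underside is 52 mm above this origin (see point foot_face).
- foot_face (a point): centre of the foot's flat underside; at the start 5 to 10 mm above the top of a stone lying in the channel (that top is 40 mm above the bench).
- handle (a joint): T-handle angle, 0 to 5.6 rad; grows clockwise seen from above, lowering handle and foot 5.7 mm per rad. The foot meets a stone in the channel at about 2.1 rad. Free running takes about 0.1 N m; from touching on a spring presses the foot: about 28 N more per rad, 0.4 N m more to turn, about 0.2 N m more if held still. Well clamped: 25 to 50 N; 75 N is forced. Stays where left.
- handle_mid (a point): middle of the T-handle bar, on the screw axis: a flat-sided level steel bar 80 mm long (x axis of this point), 14 mm wide (y), 14 mm high, a black ball of radius 8 mm at each end (92 mm overall). Its middle is 175 to 145 mm above the bench, sinking with the foot; below the bar it is free down to the boss (125 mm above the bench), but for the 12 mm thick neck of the screw on the axis.

How it is judged:
By the outcome, as a careful person would: the job done as asked, in the order asked, and still so for the second after the job is handed in, with the robot touching nothing.
It also fails if it takes over 72 s, if anything falls off the work surface, if the arm or the gripper's body presses on something with over 40 N, if the wrist force passes 120 N, or if a joint passes its speed limit or range.

## Working session

There is one attempt and no reset: what is moved stays moved. The work goes in short steps, Python scripts to look and compute and a tool call to move; the robot and the scene stay as the last step left them, time stands still between calls to the robot, and variables do not carry over. Pictures are saved under pics/ and viewed, at most 10 in all, crops included, and the job is handed in when it is done.

Besides the shell and the picture viewer there is one more tool, called after ">>>" as name([rows], argument=value, ...), one row to a line, values as JSON. arm_command: Moves the arm, as the interface text tells. Its arguments: {"type":"object","properties":{"rows":{"type":"array"},"hand":{"type":"number"},"squeeze":{"type":"number"}},"required":["rows"]}

```bash
mkdir -p pics; ls; python3 - <<'E'
from plant import env
import cv2
print(env.observe())
for n in("scene","top"):
    s=env.snapshot(n); cv2.imwrite(f"pics/{n}0.png",s["color"][:,:,::-1]); print(n,s["fx"],s["fy"],s["cx"],s["cy"],s["camera_from_world"].tolist() if hasattr(s["camera_from_world"],'tolist') else s["camera_from_world"])
E
```

```text
pics
{'time_s': 0.0, 'joint_pos': array([-1.30851969e+00,  2.07430282e-01,  1.54295707e+00,  7.42933897e-06,
        1.39347349e+00, -1.50457829e-01]), 'qd': array([-0.00127678, -0.00058626,  0.00079406, -0.00048787, -0.0012812 ,
       -0.00111305]), 'effort': array([ 1.81059291e-03, -3.70872724e+01, -2.81414831e+01,  6.98317587e-02,
        3.60851793e-02, -1.67258804e-04]), 'ee_pos': array([ 0.23042539, -0.52585085,  0.17188358]), 'orientation': array([-1.13252593e-03,  9.78781251e-01,  2.04904796e-01, -5.97235109e-05]), 'contact_force': array([-0.5453505 , -0.49373816,  0.42727924]), 'ft_torque': array([-0.00726413, -0.01094684, -0.01152659]), 'gripper_force': 0.0, 'opening': 1.0044013722283087}
scene 495.3136587780005 495.3136587780005 311.0447482780294 214.069727740486 [[0.16187376517998334, -0.9865119053700846, 0.02431346765767197, -0.13870608068694326], [-0.5562431305714044, -0.1115680609939437, -0.8234962947446546, 0.4262192366592322], [0.8151015052363593, 0.11977824647713257, -0.5668004126959367, 0.529824126895174], [0.0, 0.0, 0.0, 1.0]]
top 482.5678394618683 482.5678394618683 315.1669558674251 200.17757667626583 [[-0.02720202532720399, -0.999620951777196, -0.004242945456954267, -0.0046122944692938116], [-0.9973828940331946, 0.027425071111263775, -0.06689714616118972, 0.573349480683035], [0.06698815199770489, 0.002412103354887666, -0.9977508552987253, 0.9321629559529048], [0.0, 0.0, 0.0, 1.0]]
```

View pics/scene0.png

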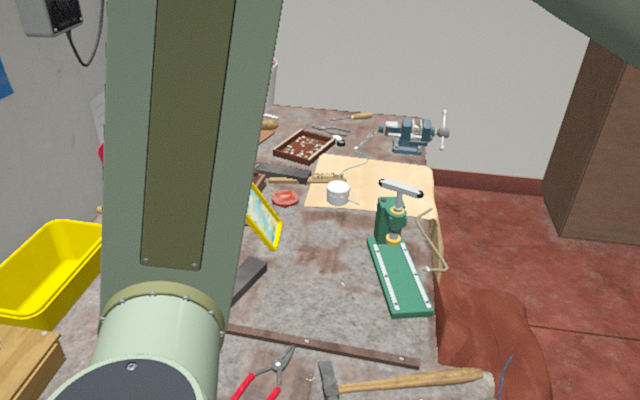

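View pics/top0.png

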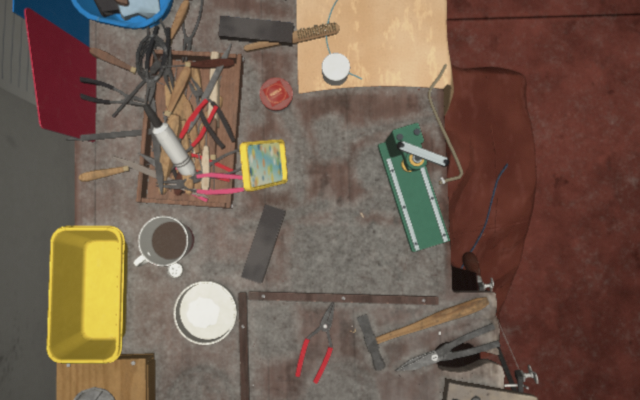

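The stone lies at (263,243) in the top view. The holder's post is near (405,135), its open end near (430,245), and the handle runs from about (402,147) to (445,160).

```bash
cat > h.py <<'E'
import numpy as np, cv2
from scipy.spatial.transform import Rotation as R
from plant import env
def cast(s,px,z,pose=None):
    """pixels -> world points on plane z; pose=(p,q) for wrist"""
    px=np.atleast_2d(np.float64(px)); a=(px-[s["cx"],s["cy"]])/[s["fx"],s["fy"]]
    if pose is None:
        M=np.linalg.inv(np.array(s["camera_from_world"])); d=np.c_[a,np.ones(len(a))]
    else:
        T=np.eye(4); q=pose[1]; T[:3,:3]=R.from_quat([q[1],q[2],q[3],q[0]]).as_matrix(); T[:3,3]=pose[0]
        M=T@np.array(s["tool_from_camera"]); t=np.linalg.norm(a,axis=1,keepdims=True)+1e-9
        d=np.c_[a/t*np.sin(t),np.cos(t)]
    d=d@M[:3,:3].T; o=M[:3,3]
    return o+d*((z-o[2])/d[:,2])[:,None]
def rect(pts):
    (c,(w,h),a)=cv2.minAreaRect(np.float32(pts[:,:2]*1000)); b=cv2.boxPoints((c,(w,h),a))
    e=b[1]-b[0],b[2]-b[1]; l=max(e,key=np.linalg.norm)
    return np.round(c,1),np.round(sorted((w,h)),1),round(np.degrees(np.arctan2(l[1],l[0]))%180,1)
def biggest(m,near=None):
    cs,_=cv2.findContours(m.astype(np.uint8),cv2.RETR_EXTERNAL,cv2.CHAIN_APPROX_NONE)
    return max(cs,key=cv2.contourArea)[:,0]
def wrist(name=None):
    o=env.observe(); s=env.snapshot("wrist")
    if name: cv2.imwrite(name,s["color"][:,:,::-1])
    return s,(o["ee_pos"],o["orientation"])
E
python3 - <<'E'
from h import *
s=env.snapshot("top"); c=s["color"].astype(int)
print("rgb stone",c[243,263],"bg",c[243,300],"green",c[220,415],"rail",c[200,397])
m=(c.max(2)<85)&(np.ptp(c,axis=2)<20); M=np.zeros_like(m); M[200:285,235:290]=m[200:285,235:290]
M=cv2.morphologyEx(M.astype(np.uint8),cv2.MORPH_OPEN,np.ones((5,5)))
print("stone",rect(cast(s,biggest(M),.022)))
g=(c[:,:,1]>c[:,:,0]+25)&(c[:,:,1]>c[:,:,2]+10); G=np.zeros_like(g); G[165:260,370:460]=g[165:260,370:460]
G=cv2.morphologyEx(G.astype(np.uint8),cv2.MORPH_CLOSE,np.ones((7,7)))
print("bed",rect(cast(s,biggest(G),.018)))
k=cv2.resize(s["color"][110:260,365:465],None,fx=4,fy=4,interpolation=cv2.INTER_CUBIC)
k2=cv2.resize(s["color"][195:290,225:300],None,fx=4,fy=4,interpolation=cv2.INTER_CUBIC)
o=np.zeros((600,700,3),np.uint8);o[:600,:400]=k;o[:380,400:700]=k2
cv2.imwrite("pics/t1.png",o[:,:,::-1])
E
```

```text
rgb stone [89 84 80] bg [120 114 108] green [ 72 113  92] rail [ 72 113  92]
stone (array([527.2,  69.9]), array([43.3, 70.3]), np.float32(162.1))
bed (array([ 563.1, -220.2]), array([ 77.4, 178.6]), np.float32(15.6))
```

View pics/t1.png

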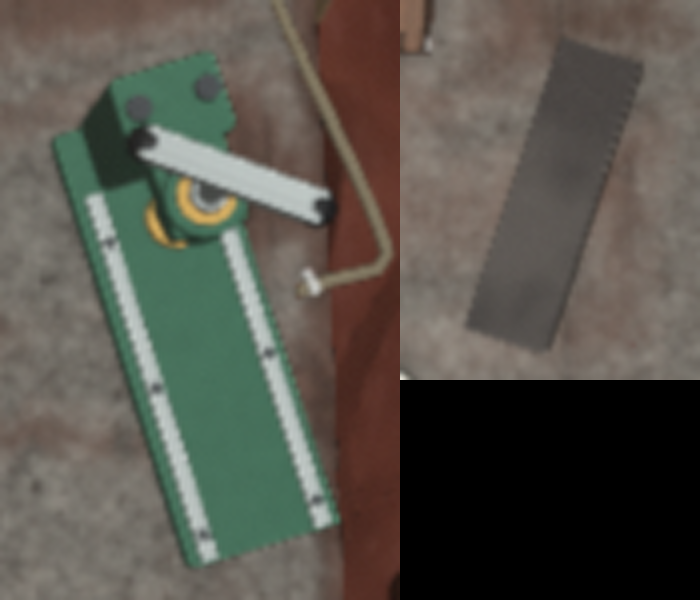

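Crop (4x): stone corners are about (558,38), (643,65), (548,350) and (467,325). The rails and end of the holder are clear, and the handle balls are at (145,138) and (325,207).

```bash
python3 - <<'E'
from h import *
s=env.snapshot("top")
f=lambda p,o:np.array(p)/4.+o-.375
st=f(np.array([(558,38),(643,65),(548,350),(467,325)])-[400,0],[225,195])
print("stone",rect(cast(s,st,.022)))
A=[365,110]
r=cast(s,f([(95,196),(209,560),(230,232),(322,524)],A),.024)
print("rail mids",r.round(4)[:,:2]); 
for i in(0,2):
    d=r[i+1]-r[i];print(np.degrees(np.arctan2(d[1],d[0])))
e=cast(s,f([(193,567),(340,522)],A),.018); print("end",e.round(4)[:,:2],np.linalg.norm(e[1]-e[0]))
for z in(.160,.168,.175):
    b=cast(s,f([(145,138),(325,207)],A),z); d=b[1]-b[0];print("bar",z,b.mean(0).round(4),np.linalg.norm(d),np.degrees(np.arctan2(d[1],d[0])))
E
```

```text
stone (array([491.4,  83.5]), array([ 43.9, 146.4]), np.float32(160.8))
rail mids [[ 0.6508 -0.1668]
 [ 0.4708 -0.2156]
 [ 0.6311 -0.2325]
 [ 0.4868 -0.2713]]
-164.8447385072189
-164.97611708004962
end [[ 0.4674 -0.2088]
 [ 0.4874 -0.2817]] 0.07555471128818855
bar 0.16 [ 0.6388 -0.2054  0.16  ] 0.08100867909125314 -112.86829278397323
bar 0.168 [ 0.6375 -0.2036  0.168 ] 0.08020701206965514 -112.86829278397315
bar 0.175 [ 0.6364 -0.202   0.175 ] 0.0795055534257569 -112.86829278397316
```

>>> arm_command([
  [0.02,0.05,0,0,0,-9],
  [0.04,0.1,0,0,0,-18],
  [0.06,0.155,0,0,0,-27],
  [0.08,0.21,0,0,0,-36],
  [0.1,0.26,0,0,0,-43],
], hand=0, squeeze=40)

```text
time_s: 0.82
ee_pos: [0.3309, -0.2647, 0.1729]
orientation: [-0.0, 0.985, -0.17, 0.0]
contact_force: [0.9, -0.4, 0.5]
opening: 0.997
gripper_force: 0.0
```

>>> arm_command([
  [0.02,0.055,0,0,0,0],
  [0.04,0.11,-0.01,0,0,0],
  [0.065,0.165,-0.02,0,0,0],
  [0.09,0.22,-0.03,0,0,0],
  [0.11,0.275,-0.04,0,0,0],
])

```text
time_s: 1.45
ee_pos: [0.4414, 0.0102, 0.133]
orientation: [0.0, 0.986, -0.168, 0.001]
contact_force: [0.5, 0.1, 0.2]
opening: 1.003
gripper_force: 0.0
```

>>> arm_command([
  [0.02,0.05,-0.01,0,0,0],
  [0.03,0.083,-0.02,0,0,0],
  [0.03,0.083,-0.02,0,0,0],
])

```text
time_s: 1.82
ee_pos: [0.4699, 0.0931, 0.112]
orientation: [0.0, 0.986, -0.166, -0.001]
contact_force: [-0.5, 0.1, 0.6]
opening: 0.998
gripper_force: 0.0
```

```bash
python3 - <<'E'
from h import *
s,p=wrist("pics/w1.png"); print(p, s["tool_from_camera"], s["fx"],s["cx"],s["cy"])
E
```

```text
(array([0.46987802, 0.09313904, 0.11196639]), array([ 1.47764564e-04,  9.86125190e-01, -1.65998982e-01, -1.19393160e-03])) [[ 1.33063267e-04 -9.65104932e-01 -2.61863422e-01  7.67805468e-02]
 [ 9.99999769e-01  3.03053077e-04 -6.08770715e-04 -9.70552870e-04]
 [ 6.66886135e-04 -2.61863280e-01  9.65104750e-01 -2.11732634e-01]
 [ 0.00000000e+00  0.00000000e+00  0.00000000e+00  1.00000000e+00]] 309.70691628693146 320.87049602649165 197.61832807251022
```

View pics/w1.png

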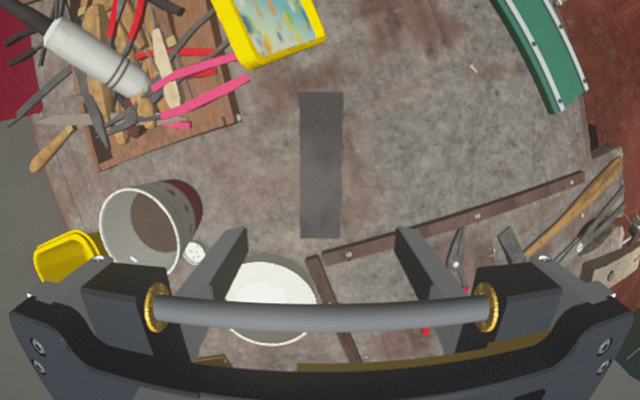

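The wrist view shows the stone upright between the fingers, with corners about (300,92), (343,92), (343,238) and (300,238).

```bash
python3 - <<'E'
from h import *
s,p=wrist()
print("stone",rect(cast(s,[(300,92.5),(342.5,92.5),(342.5,238),(300,238)],.022,p)), cast(s,[(300,92.5),(342.5,92.5),(342.5,238),(300,238)],.022,p).round(4))
E
```

```text
stone (array([493.7,  84.3]), array([ 44.9, 148.9]), np.float32(160.8)) [[0.5708 0.0791 0.022 ]
 [0.5574 0.0406 0.022 ]
 [0.416  0.0876 0.022 ]
 [0.4308 0.13   0.022 ]]
```

>>> arm_command([
  [0.003,-0.002,-0.04,0,0,0],
  [0.003,-0.002,-0.08,0,0,0],
  [0.003,-0.002,-0.102,0,0,0],
  [0.003,-0.002,-0.102,0,0,0],
])

```text
time_s: 2.42
ee_pos: [0.4717, 0.0878, 0.0098]
orientation: [0.001, 0.986, -0.169, -0.002]
contact_force: [-0.3, -0.6, 0.4]
opening: 0.998
gripper_force: 0.0
```

>>> arm_command([
  [0,0,0,0,0,0],
  [0,0,0,0,0,0],
  [0,0,0,0,0,0],
  [0,0,0,0,0,0],
  [0,0,0,0,0,0],
], hand=255)

```text
time_s: 3.05
ee_pos: [0.4738, 0.0894, 0.0112]
orientation: [-0.0, 0.986, -0.168, 0.0]
contact_force: [0.6, -0.4, -0.4]
opening: 0.505
gripper_force: 0.0
```

>>> arm_command([
  [0,0,0,0,0,0],
  [0,0,0,0,0,0],
  [0,0,0,0,0,0],
])

```text
time_s: 3.42
ee_pos: [0.4736, 0.0893, 0.011]
orientation: [-0.0, 0.986, -0.168, -0.0]
contact_force: [0.1, -1.1, -1.3]
opening: 0.185
gripper_force: 0.0
```

>>> arm_command([
  [0,0,0.03,0,0,0],
  [0,0,0.06,0,0,0],
  [0,0,0.09,0,0,0],
  [0,0,0.1,0,0,0],
])

```text
time_s: 3.92
ee_pos: [0.4752, 0.0893, 0.113]
orientation: [-0.0, 0.986, -0.168, 0.002]
contact_force: [0.2, -0.1, 0.3]
opening: 0.003
gripper_force: 0.0
```

```bash
python3 - <<'E'
from h import *
s,p=wrist("pics/w2.png"); print(p)
E
```

```text
(array([0.47524189, 0.08931985, 0.11302389]), array([-3.44292882e-04,  9.85783319e-01, -1.68009945e-01,  1.94638544e-03]))
```

View pics/w2.png

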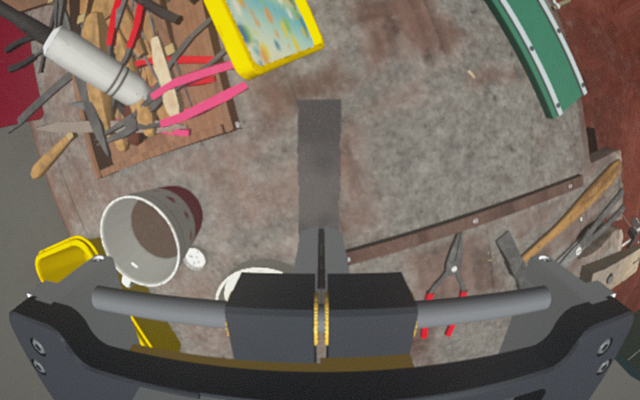

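The marked object has not moved and the fingers closed fully with no force. I will triangulate its height, because it may be a flat look-alike.

```bash
python3 - <<'E'
from h import *
t=env.snapshot("top"); s,p=wrist()
f=lambda q:np.array(q)/4.+[225,195]-.375
T=f(np.array([(558,38),(643,65)])-[400,0])
W=[(299,99.5),(341,99.5)]
sc=env.snapshot("scene")
for z in(0,.01,.022):
    print(z,cast(t,T,z)[:,:2].round(4).tolist(),cast(s,W,z,p)[:,:2].round(4).tolist())
# other dark block
B=[(221,15),(294,20),(293,44),(219,39)]
for z in(0,.022): print("B",rect(cast(t,B,z)))
k=np.zeros((480,640,3),np.uint8)
k[:240,:320]=cv2.resize(sc["color"][245:320,225:325],(320,240),interpolation=2)
k[240:,:320]=cv2.resize(sc["color"][145:205,240:320],(320,240),interpolation=2)
k[:240,320:]=cv2.resize(t["color"][0:75,205:305],(320,240),interpolation=2)
k[240:,320:]=cv2.resize(s["color"][85:205,240:400],(320,240),interpolation=2)
cv2.imwrite("pics/c1.png",k[:,:,::-1])
E
```

```text
0 [[0.5692, 0.0826], [0.5544, 0.0402]] [[0.5711, 0.0807], [0.5567, 0.0398]]
0.01 [[0.5685, 0.0815], [0.5539, 0.0395]] [[0.5703, 0.0802], [0.5564, 0.0406]]
0.022 [[0.5678, 0.0802], [0.5534, 0.0387]] [[0.5694, 0.0796], [0.556, 0.0415]]
B (array([930.1,  90.2]), array([ 50.9, 153. ]), np.float32(84.4))
B (array([920.6,  87.6]), array([ 49.8, 149.5]), np.float32(84.4))
```

View pics/c1.png

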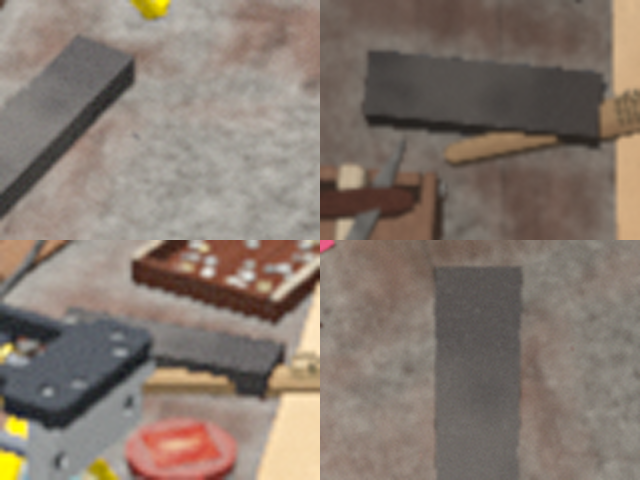

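The scene view shows a thick bar here, with a side face visible, and it has not moved. I will check by touch: shut fingers, straight down onto its top.

>>> arm_command([
  [0,0,-0.045,0,0,0],
  [0,0,-0.08,0,0,0],
  [0,0,-0.088,0,0,0],
  [0,0,-0.092,0,0,0],
  [0,0,-0.093,0,0,0],
])

```text
time_s: 4.75
ee_pos: [0.4747, 0.0893, 0.0189]
orientation: [-0.0, 0.986, -0.168, 0.001]
contact_force: [0.3, -0.2, 0.7]
opening: 0.004
gripper_force: 0.0
```

```bash
python3 - <<'E'
from h import *
s,p=wrist(); t=env.snapshot("top"); sc=env.snapshot("scene"); print(p[0])
k=np.zeros((600,800,3),np.uint8)
k[:300,:400]=cv2.resize(s["color"][80:280,190:457],(400,300),interpolation=2)
k[:300,400:]=cv2.resize(t["color"][180:300,200:360],(400,300),interpolation=2)
k[300:,:]=cv2.resize(sc["color"][200:350,200:600],(800,300),interpolation=2)
cv2.imwrite("pics/c2.png",k[:,:,::-1])
E
```

```text
[0.47469658 0.08931753 0.01885074]
```

View pics/c2.png

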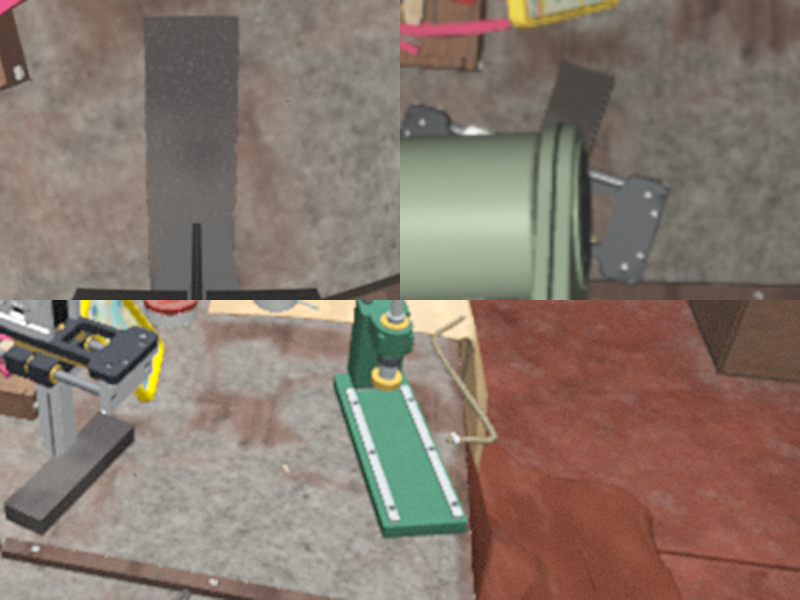

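In the scene view the fingers end at the stone's far-left top edge and look to be behind it, while the wrist view puts them on its centreline. I will compare the projections of the TCP and the stone across the cameras.

```bash
python3 - <<'E'
from h import *
sc=env.snapshot("scene"); o=env.observe()
def proj(s,P):
    P=np.atleast_2d(P); c=np.c_[P,np.ones(len(P))]@np.array(s["camera_from_world"]).T
    return c[:,:2]/c[:,2:3]*[s["fx"],s["fy"]]+[s["cx"],s["cy"]]
crop=lambda q:((q-[200,200])*2+[0,300]).round(0).tolist()
print("TCP in crop",crop(proj(sc,o["ee_pos"])), "joints",o["joint_pos"].round(3))
for z in(0,.022): print(z,crop(proj(sc,[[.5708,.0791,z],[.5574,.0406,z],[.416,.0876,z],[.4308,.13,z]])))
# scene corners of stone top cast
f=lambda q:(np.array(q,float)-[0,300])/2+200
for z in(0,.011,.022): print(z,cast(sc,f([(106,415),(133,430),(40,518),(8,499)]),z)[:,:2].round(4).tolist(), "fingerbottom",cast(sc,f([(62,455)]),z).round(3).tolist())
E
```

```text
TCP in crop [[61.0, 476.0]] joints [ 0.007  0.204  1.9   -0.     1.035  1.915]
0 [[99.0, 427.0], [133.0, 440.0], [44.0, 537.0], [4.0, 518.0]]
0.022 [[98.0, 410.0], [133.0, 423.0], [42.0, 519.0], [2.0, 501.0]]
0 [[0.59, 0.0774], [0.5722, 0.0446], [0.4371, 0.0984], [0.4549, 0.1349]] fingerbottom [[0.523, 0.104, 0.0]]
0.011 [[0.5771, 0.0735], [0.5597, 0.0413], [0.4269, 0.0942], [0.4444, 0.1301]] fingerbottom [[0.511, 0.099, 0.011]]
0.022 [[0.5643, 0.0696], [0.5471, 0.038], [0.4166, 0.09], [0.4338, 0.1252]] fingerbottom [[0.499, 0.095, 0.022]]
```

The stone is where it was measured. The visible fingertips end about 25–30 mm above the reported TCP in both the scene and wrist views, so the real tips are short of the TCP. I will feel downwards in small steps to calibrate this.

>>> arm_command([
  [0,0,-0.005,0,0,0],
  [0,0,-0.01,0,0,0],
  [0,0,-0.014,0,0,0],
])

```text
time_s: 5.32
ee_pos: [0.4734, 0.0893, 0.0036]
orientation: [0.0, 0.986, -0.168, -0.0]
contact_force: [-0.3, -0.4, 0.5]
opening: 0.004
gripper_force: 0.0
```

>>> arm_command([
  [0,0,-0.002,0,0,0],
  [0,0,-0.004,0,0,0],
  [0,0,-0.004,0,0,0],
])

```text
time_s: 5.7
ee_pos: [0.4735, 0.0893, -0.0001]
orientation: [0.0, 0.986, -0.168, -0.0]
contact_force: [0.4, -0.5, 0.5]
opening: 0.007
gripper_force: 0.0
```

>>> arm_command([
  [0,0,-0.002,0,0,0],
  [0,0,-0.004,0,0,0],
  [0,0,-0.004,0,0,0],
])

```text
time_s: 6.08
ee_pos: [0.4734, 0.0893, -0.0042]
orientation: [0.0, 0.986, -0.168, -0.0]
contact_force: [0.8, 0.0, 0.1]
opening: 0.006
gripper_force: 0.0
```

>>> arm_command([
  [0,0,-0.001,0,0,0],
  [0,0,-0.003,0,0,0],
  [0,0,-0.003,0,0,0],
])

```text
time_s: 6.45
ee_pos: [0.4734, 0.0893, -0.0072]
orientation: [0.0, 0.986, -0.168, -0.0]
contact_force: [0.1, -0.2, 0.1]
opening: 0.005
gripper_force: 0.0
```

>>> arm_command([
  [0,0,-0.002,0,0,0],
  [0,0,-0.003,0,0,0],
  [0,0,-0.003,0,0,0],
])

```text
time_s: 6.82
ee_pos: [0.4737, 0.0893, -0.01]
orientation: [0.0, 0.986, -0.168, -0.0]
contact_force: [-1.2, 0.5, -0.4]
opening: 0.004
gripper_force: 0.0
```

>>> arm_command([
  [0,0,-0.002,0,0,0],
  [0,0,-0.003,0,0,0],
  [0,0,-0.003,0,0,0],
])

```text
time_s: 7.2
ee_pos: [0.4738, 0.0893, -0.0103]
orientation: [0.0, 0.986, -0.168, -0.0]
contact_force: [-7.7, 0.2, 20.7]
opening: 0.006
gripper_force: 10.5
```

```bash
python3 - <<'E'
from h import *
s,p=wrist(); sc=env.snapshot("scene"); print(p[0])
k=np.zeros((300,800,3),np.uint8)
k[:,:400]=cv2.resize(s["color"][80:280,190:457],(400,300),interpolation=2)
k[:,400:]=cv2.resize(sc["color"][200:320,200:360],(400,300),interpolation=2)
cv2.imwrite("pics/c3.png",k[:,:,::-1])
E
```

```text
[ 0.47383437  0.08929141 -0.01026724]
```

View pics/c3.png

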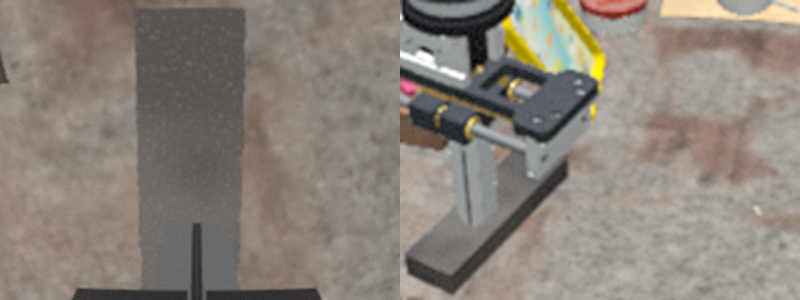

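Contact came at a reported z of -0.010 on the 22 mm top, so the real tips are 32 mm behind the reported TCP. I will correct for that: back up, open, lower to tip z ≈ 9 mm and grip.

>>> arm_command([
  [0,0,0.015,0,0,0],
  [0,0,0.03,0,0,0],
  [0,0,0.03,0,0,0],
  [0,0,0.03,0,0,0],
  [0,0,0.03,0,0,0],
], hand=0)

```text
time_s: 7.92
ee_pos: [0.473, 0.0893, 0.0164]
orientation: [0.0, 0.986, -0.168, -0.001]
contact_force: [-0.6, 0.1, -0.4]
opening: 0.5
gripper_force: 0.0
```

>>> arm_command([
  [0,0,0,0,0,0],
  [0,0,0,0,0,0],
  [0,0,0,0,0,0],
])

```text
time_s: 8.3
ee_pos: [0.4736, 0.0893, 0.0169]
orientation: [-0.0, 0.986, -0.168, -0.0]
contact_force: [-0.1, 0.3, 0.1]
opening: 0.818
gripper_force: 0.0
```

>>> arm_command([
  [0,0,-0.015,0,0,0],
  [0,0,-0.03,0,0,0],
  [0,0,-0.04,0,0,0],
])

```text
time_s: 8.68
ee_pos: [0.4723, 0.0893, -0.0248]
orientation: [0.0, 0.986, -0.168, -0.001]
contact_force: [0.1, -0.5, -1.0]
opening: 1.004
gripper_force: 0.0
```

>>> arm_command([
  [0,0,0,0,0,0],
  [0,0,0,0,0,0],
  [0,0,0,0,0,0],
  [0,0,0,0,0,0],
  [0,0,0,0,0,0],
], hand=255)

```text
time_s: 9.3
ee_pos: [0.4739, 0.0894, -0.0227]
orientation: [-0.0, 0.986, -0.168, 0.0]
contact_force: [0.2, 4.8, -0.5]
opening: 0.506
gripper_force: 2.1
```

>>> arm_command([
  [0,0,0,0,0,0],
  [0,0,0,0,0,0],
])

```text
time_s: 9.55
ee_pos: [0.474, 0.0899, -0.0227]
orientation: [-0.001, 0.986, -0.168, 0.0]
contact_force: [0.1, 3.0, 1.8]
opening: 0.44
gripper_force: 40.0
```

>>> arm_command([
  [0,0,0.03,0,0,0],
  [0,-0.01,0.06,0,0,0],
  [0,-0.055,0.065,0,0,7],
  [0,-0.105,0.065,0,0,14],
  [0.0,-0.155,0.065,0,0,21],
])

```text
time_s: 10.18
ee_pos: [0.4717, -0.0669, 0.0408]
orientation: [-0.0, 1.0, 0.017, -0.002]
contact_force: [1.7, 0.8, -5.2]
opening: 0.44
gripper_force: 40.0
```

>>> arm_command([
  [0.0,-0.05,0,0,0,7],
  [0.01,-0.1,0,0,0,13],
  [0.02,-0.145,0,0,0,13],
  [0.03,-0.17,0,0,0,13],
  [0.03,-0.17,0,0,0,13],
])

```text
time_s: 10.8
ee_pos: [0.5026, -0.2376, 0.0407]
orientation: [-0.0, 0.992, 0.126, -0.001]
contact_force: [0.3, 1.2, -5.4]
opening: 0.443
gripper_force: 40.0
```

```bash
python3 - <<'E'
from h import *
s,p=wrist("pics/w3.png"); print(p)
E
```

```text
(array([ 0.50263457, -0.2376009 ,  0.0406668 ]), array([-2.01244289e-04,  9.92002044e-01,  1.26216357e-01, -1.15543279e-03]))
```

View pics/w3.png

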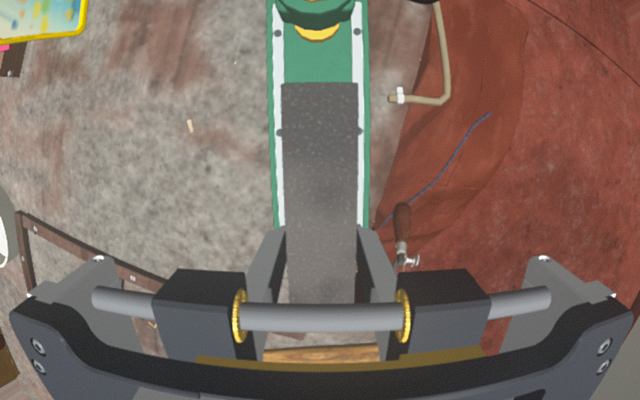

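Wrist view: stone held straight between the rails, front corners near (281,83) and (357,83). Rail bolts are at (277,32), (358,32), (279,131) and (360,131).

```bash
cat >> h.py <<'E'
O=np.array([.6368,-.2026]); A=np.radians(-165); U=np.array([np.cos(A),np.sin(A)]); X=np.array([U[1],-U[0]])
def clamp(P): d=np.atleast_2d(P)[:,:2]-O; return np.c_[d@X,d@U].round(4)*1000
E
python3 - <<'E'
from h import *
s,p=wrist(); c=s["color"].astype(int)
for v in(50,70,110,150,190,215):
    r=c[v].min(1)>125; xs=[x for x in range(262,375) if r[x]]
    L=[x for x in xs if x<300];Rr=[x for x in xs if x>345]
    if L and Rr:
        q=cast(s,[(np.mean(L),v),(np.mean(Rr),v)],.024,p); print(v,np.mean(L),np.mean(Rr),clamp(q).tolist())
    d=c[v].max(1)<100; ds=[x for x in range(275,370) if d[x]]
    if v>90: print("  stone",min(ds),max(ds),clamp(cast(s,[(min(ds),v),(max(ds),v)],.086,p)).tolist())
print("front",clamp(cast(s,[(281,83),(357,83)],.086,p)).tolist(),"tcp",clamp(p[0]).tolist(),env.observe()["joint_pos"].round(2))
E
```

```text
50 274.7894736842105 359.5 [[36.2, 11.700000000000001], [-25.5, 12.4]]
70 274.7894736842105 360.5 [[36.2, 27.0], [-26.1, 27.599999999999998]]
110 271.2307692307692 364.09090909090907 [[39.300000000000004, 56.7], [-28.6, 57.4]]
  stone 304 339 [[11.700000000000001, 58.4], [-6.8, 58.5]]
150 277.0 362.0 [[35.7, 86.6], [-27.400000000000002, 87.1]]
  stone 321 321 [[2.8, 80.0], [2.8, 80.0]]
190 273.1578947368421 361.5 [[39.800000000000004, 117.2], [-27.599999999999998, 117.7]]Traceback (most recent call last):
  File "<stdin>", line 9, in <module>
ValueError: min() iterable argument is empty
```

```bash
python3 - <<'E'
from h import *
s,p=wrist(); c=s["color"].astype(int)
k=np.hstack([c[v:v+1,262:375].min(2).T for v in(50,110,150,200)])
g=cv2.cvtColor(s["color"],cv2.COLOR_RGB2HSV)
# rail = low-saturation bright next to green: print profiles of saturation
for v in(45,60,110,150,200):
    print(v,"sat",g[v,264:292,1].tolist(),"|",g[v,346:374,1].tolist())
print("bolts",clamp(cast(s,[(277,32),(357.5,32),(279,131),(360,131)],.024,p)).tolist())
print("stone",clamp(cast(s,[(281,83),(357,83),(287,222),(357,222)],.086,p)).tolist(),"tcp",clamp(p[0]).tolist())
E
```

```text
45 sat [19, 21, 21, 23, 21, 22, 23, 71, 103, 105, 106, 100, 77, 33, 8, 6, 7, 9, 9, 9, 7, 9, 8, 11, 42, 103, 109, 105] | [103, 104, 104, 103, 111, 109, 107, 107, 113, 93, 21, 7, 9, 9, 9, 9, 9, 9, 7, 8, 11, 49, 115, 109, 104, 108, 103, 58]
60 sat [21, 23, 24, 19, 23, 20, 15, 63, 108, 105, 106, 106, 79, 30, 9, 8, 7, 9, 8, 9, 8, 8, 8, 14, 31, 87, 110, 107] | [110, 111, 110, 104, 107, 108, 105, 108, 109, 87, 32, 16, 8, 9, 7, 9, 9, 8, 8, 8, 8, 18, 70, 114, 109, 106, 108, 73]
110 sat [25, 24, 22, 27, 27, 28, 25, 24, 76, 104, 107, 104, 105, 89, 32, 8, 15, 8, 7, 15, 12, 10, 7, 12, 10, 12, 13, 10] | [12, 5, 12, 10, 10, 7, 10, 10, 12, 10, 5, 7, 10, 8, 9, 7, 8, 8, 9, 8, 9, 13, 45, 91, 110, 100, 102, 96]
150 sat [35, 35, 37, 30, 28, 24, 29, 27, 27, 43, 90, 108, 99, 107, 101, 50, 23, 9, 5, 12, 9, 15, 16, 14, 9, 22, 17, 12] | [7, 12, 12, 5, 10, 12, 12, 16, 12, 15, 12, 2, 15, 8, 6, 6, 8, 8, 8, 9, 6, 6, 38, 92, 106, 102, 106, 95]
200 sat [24, 28, 27, 28, 24, 28, 26, 25, 23, 30, 27, 20, 66, 98, 99, 107, 103, 58, 20, 10, 8, 15, 20, 20, 16, 18, 20, 18] | [13, 16, 15, 11, 17, 20, 19, 19, 14, 15, 21, 7, 9, 9, 8, 7, 8, 8, 8, 6, 10, 36, 83, 107, 108, 108, 86, 33]
bolts [[35.8, -2.4], [-23.099999999999998, -1.8], [34.9, 72.5], [-24.6, 72.9]]
stone [[24.8, 43.4], [-15.4, 43.8], [23.599999999999998, 120.80000000000001], [-16.400000000000002, 121.0]] tcp [[3.9, 138.8]]
```

>>> arm_command([
  [0,-0.002,-0.02,0,0,0],
  [0,-0.002,-0.035,0,0,0],
  [0,-0.002,-0.041,0,0,0],
  [0,-0.002,-0.044,0,0,0],
  [0,-0.002,-0.044,0,0,0],
])

```text
time_s: 11.58
ee_pos: [0.5039, -0.2377, -0.0018]
orientation: [0.0, 0.992, 0.128, 0.0]
contact_force: [-0.1, -0.0, -5.0]
opening: 0.442
gripper_force: 40.0
```

>>> arm_command([
  [0,0,-0.001,0,0,0],
  [0,0,-0.002,0,0,0],
  [0,0,-0.002,0,0,0],
])

```text
time_s: 11.95
ee_pos: [0.5037, -0.2378, -0.0038]
orientation: [0.0, 0.992, 0.127, 0.0]
contact_force: [0.2, -0.0, -5.0]
opening: 0.444
gripper_force: 40.0
```

>>> arm_command([
  [0,0,-0.001,0,0,0],
  [0,0,-0.002,0,0,0],
  [0,0,-0.002,0,0,0],
])

```text
time_s: 12.32
ee_pos: [0.5038, -0.2379, -0.0047]
orientation: [0.0, 0.992, 0.127, -0.0]
contact_force: [-3.2, 2.1, 5.7]
opening: 0.446
gripper_force: 40.0
```

```bash
python3 - <<'E'
from h import *
s,p=wrist("pics/w4.png"); print(p[0],clamp(p[0]).tolist(),env.observe()["contact_force"].round(1))
g=cv2.cvtColor(s["color"],cv2.COLOR_RGB2HSV)
for v in(45,60,75,110,140,170,200): print(v,"sat",g[v,258:300,1].tolist(),"|",g[v,340:382,1].tolist())
E
```

```text
[ 0.50375383 -0.23785976 -0.00468822] [[0.4, 137.6]] [-4.2  0.9  4.7]
45 sat [100, 103, 65, 29, 8, 8, 9, 8, 8, 9, 8, 9, 8, 9, 8, 14, 22, 75, 105, 104, 102, 102, 98, 99, 94, 99, 100, 95, 96, 99, 101, 99, 101, 104, 100, 101, 97, 105, 102, 100, 99, 99] | [98, 101, 101, 99, 102, 100, 104, 108, 105, 101, 102, 103, 104, 95, 103, 103, 105, 104, 45, 18, 8, 9, 10, 9, 10, 9, 9, 10, 9, 9, 8, 8, 34, 82, 111, 104, 100, 104, 105, 72, 48, 62]
60 sat [100, 98, 73, 34, 7, 10, 8, 10, 8, 9, 9, 8, 9, 8, 9, 10, 16, 76, 101, 104, 99, 96, 101, 103, 102, 104, 102, 99, 104, 107, 101, 102, 103, 104, 101, 101, 104, 101, 100, 103, 106, 101] | [102, 110, 105, 102, 104, 104, 102, 103, 105, 105, 106, 105, 102, 100, 105, 102, 97, 108, 72, 18, 7, 6, 10, 9, 9, 9, 9, 10, 8, 8, 8, 8, 36, 75, 100, 103, 105, 104, 104, 90, 32, 61]
75 sat [98, 102, 84, 42, 7, 8, 8, 9, 9, 10, 9, 9, 10, 9, 9, 9, 15, 57, 103, 107, 103, 99, 102, 101, 105, 106, 102, 98, 105, 103, 106, 102, 103, 104, 101, 102, 109, 99, 103, 105, 101, 106] | [106, 107, 104, 110, 106, 106, 108, 108, 100, 105, 106, 106, 98, 105, 102, 101, 103, 105, 86, 28, 17, 7, 8
[... 685 characters left out ...]
, 102, 101, 104, 102, 95, 38, 48]
170 sat [82, 103, 99, 100, 108, 84, 36, 3, 6, 8, 8, 9, 8, 9, 9, 8, 9, 8, 11, 19, 58, 100, 101, 93, 65, 19, 16, 13, 16, 9, 9, 12, 13, 12, 11, 15, 15, 13, 15, 15, 11, 11] | [9, 14, 14, 11, 11, 17, 13, 9, 19, 14, 12, 14, 12, 14, 14, 12, 11, 21, 54, 29, 18, 8, 9, 9, 8, 8, 9, 9, 8, 10, 8, 8, 28, 55, 103, 107, 99, 107, 103, 85, 39, 66]
200 sat [23, 27, 89, 102, 97, 98, 103, 84, 38, 10, 8, 9, 8, 8, 9, 8, 9, 9, 8, 9, 13, 34, 93, 108, 102, 67, 14, 15, 13, 17, 16, 12, 17, 15, 17, 17, 14, 19, 17, 19, 11, 17] | [13, 11, 12, 12, 23, 11, 11, 13, 11, 11, 11, 9, 17, 22, 13, 17, 20, 22, 76, 31, 13, 8, 8, 8, 9, 10, 9, 9, 8, 9, 6, 5, 39, 90, 107, 104, 102, 106, 92, 32, 60, 60]
```

The stone is resting on the bed with its front at y ≈ 43 mm, a little toward the right rail. I will centre it, slide it part way gripped, then push it home from the rear end with shut fingers. That keeps the body away from the handle.

>>> arm_command([
  [-0.0004,0.0015,0.0005,0,0,0],
  [0.012,0.005,0.0005,0,0,0],
  [0.025,0.0083,0.0005,0,0,0],
  [0.037,0.0116,0.0005,0,0,0],
  [0.05,0.0152,0.0005,0,0,0],
])

```text
time_s: 13.0
ee_pos: [0.5528, -0.2234, -0.0046]
orientation: [0.001, 0.992, 0.128, -0.001]
contact_force: [-7.4, -1.9, 6.4]
opening: 0.441
gripper_force: 40.0
```

>>> arm_command([
  [0,0,0,0,0,0],
  [0,0,0,0,0,0],
  [0,0,0,0,0,0],
], hand=140)

```text
time_s: 13.38
ee_pos: [0.5544, -0.223, -0.0051]
orientation: [0.001, 0.992, 0.127, 0.001]
contact_force: [2.2, -0.9, 0.1]
opening: 0.452
gripper_force: 0.7
```

>>> arm_command([
  [0,0,0,0,0,0],
  [0,0,0,0,0,0],
  [0,0,0.02,0,0,0],
  [-0.02,-0.005,0.04,0,0,0],
  [-0.07,-0.019,0.04,0,0,0],
], hand=80)

```text
time_s: 14.0
ee_pos: [0.487, -0.2435, 0.0385]
orientation: [0.003, 0.992, 0.129, 0.003]
contact_force: [-0.3, -1.2, 0.1]
opening: 0.685
gripper_force: 0.0
```

>>> arm_command([
  [-0.008,-0.002,0,0,0,0],
  [-0.008,-0.002,0,0,0,0],
  [-0.008,-0.002,0,0,0,0],
  [-0.008,-0.002,0,0,0,0],
  [-0.008,-0.002,0,0,0,0],
], hand=255)

```text
time_s: 14.62
ee_pos: [0.4762, -0.2433, 0.0344]
orientation: [-0.0, 0.992, 0.128, -0.0]
contact_force: [-0.6, 0.2, 0.5]
opening: 0.193
gripper_force: 0.0
```

```bash
python3 - <<'E'
from h import *
s,p=wrist("pics/w5.png"); print(p[0],clamp(p[0]).tolist())
E
```

```text
[ 0.47621552 -0.24327699  0.03441048] [[2.3, 165.6]]
```

View pics/w5.png

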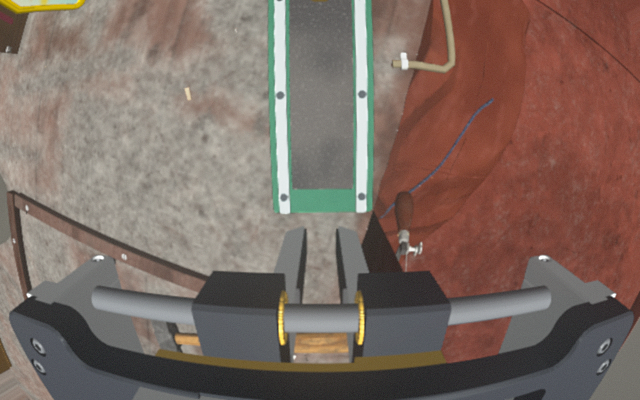

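The stone lies flat between the rails with its rear end at v≈188 and the holder's end at v≈212. Next I lower and push.

>>> arm_command([
  [0,0,-0.02,0,0,0],
  [0,0,-0.036,0,0,0],
  [0,0,-0.039,0,0,0],
  [0.005,0.0013,-0.039,0,0,0],
  [0.01,0.0026,-0.039,0,0,0],
])

```text
time_s: 15.3
ee_pos: [0.4867, -0.2413, -0.0038]
orientation: [0.0, 0.992, 0.127, 0.001]
contact_force: [-0.1, 0.4, 0.0]
opening: -0.0
gripper_force: 0.0
```

>>> arm_command([
  [0.004,0.001,0,0,0,0],
  [0.008,0.002,0,0,0,0],
  [0.012,0.003,0,0,0,0],
  [0.016,0.0043,0,0,0,0],
  [0.018,0.0048,0,0,0,0],
])

```text
time_s: 15.92
ee_pos: [0.5021, -0.2364, -0.0043]
orientation: [-0.0, 0.992, 0.128, -0.002]
contact_force: [-5.6, -1.6, 4.3]
opening: 0.004
gripper_force: 3.1
```

>>> arm_command([
  [0.0015,0.0004,0,0,0,0],
  [0.003,0.0008,0,0,0,0],
  [0.003,0.0008,0,0,0,0],
])

```text
time_s: 16.3
ee_pos: [0.5052, -0.2356, -0.0043]
orientation: [-0.0, 0.992, 0.128, -0.002]
contact_force: [-5.1, -0.1, 4.3]
opening: 0.006
gripper_force: 2.6
```

>>> arm_command([
  [0.0015,0.0004,0,0,0,0],
  [0.003,0.0008,0,0,0,0],
  [0.003,0.0008,0,0,0,0],
])

```text
time_s: 16.68
ee_pos: [0.507, -0.2351, -0.0043]
orientation: [-0.0, 0.992, 0.128, -0.003]
contact_force: [-8.1, -1.8, 6.7]
opening: 0.004
gripper_force: 4.2
```

>>> arm_command([
  [0.001,0.0003,0,0,0,0],
  [0.002,0.0006,0,0,0,0],
  [0.002,0.0006,0,0,0,0],
])

```text
time_s: 17.05
ee_pos: [0.507, -0.2351, -0.0042]
orientation: [-0.0, 0.992, 0.128, -0.005]
contact_force: [-13.2, -3.5, 9.4]
opening: 0.005
gripper_force: 6.8
```

The stone stopped moving and the push force rose, so it is home. I back off, rise, and go over the handle.

>>> arm_command([
  [-0.015,-0.004,0,0,0,0],
  [-0.015,-0.004,0.055,0,0,0],
  [-0.015,-0.004,0.11,0,0,10],
  [-0.015,-0.004,0.165,0,0,20],
  [-0.015,-0.004,0.215,0,0,30],
], hand=100)

```text
time_s: 17.68
ee_pos: [0.497, -0.2378, 0.2127]
orientation: [0.001, 0.924, 0.383, 0.001]
contact_force: [0.0, -0.8, -1.3]
opening: 0.499
gripper_force: 0.0
```

>>> arm_command([
  [0.03,0.008,0.0,0,0,10],
  [0.075,0.02,0,0,0,20],
  [0.115,0.03,0,0,0,22],
  [0.115,0.03,0,0,0,22],
  [0.115,0.03,0,0,0,22],
])

```text
time_s: 18.3
ee_pos: [0.6111, -0.2078, 0.21]
orientation: [-0.0, 0.836, 0.549, -0.0]
contact_force: [-0.4, -0.1, -0.6]
opening: 0.608
gripper_force: 0.0
```

```bash
cat > bar.py <<'E'
from h import *
s,p=wrist(); o=env.observe(); print(p[0].round(4),p[1].round(3),o["joint_pos"].round(2),o["contact_force"].round(1))
c=s["color"].astype(int)
# bright bar mask near centre
g=cv2.cvtColor(s["color"],cv2.COLOR_RGB2HSV)
m=((g[:,:,1]<25)&(g[:,:,2]>150)).astype(np.uint8)
n,l,st,ce=cv2.connectedComponentsWithStats(m)
for i in range(1,n):
    if st[i,4]>150:
        b=cv2.minAreaRect(np.argwhere(l==i)[:,::-1].astype(np.float32)); print(st[i].tolist(),np.round(b[0],1),np.round(b[1],1),round(b[2],1))
        if 200<b[0][0]<440 and b[0][1]<250 and st[i,4]>600:
            for z in(.175,.18): print("   ",z,rect(cast(s,cv2.boxPoints(b),z,p)))
E
python3 bar.py
```

```text
[ 0.6111 -0.2078  0.21  ] [-0.     0.836  0.549 -0.   ] [-0.46  0.33  1.31 -0.    1.5  -0.05] [-0.8  0.4 -1.4]
[56, 0, 51, 50, 1426] [81.8 20.8] [36.7 62.3] 46.4
[417, 0, 41, 33, 1086] [437.  16.] [32. 40.] 90.0
    0.175 (array([767.5, -92.5]), array([30.2, 42.7]), np.float32(164.3))
    0.18 (array([764.9, -93.4]), array([29.6, 41.8]), np.float32(164.3))
[614, 34, 20, 22, 253] [624.6  43.6] [21.  18.2] 78.7
[231, 130, 109, 91, 736] [284.8 174.8] [  7.  136.6] 50.7
    0.175 (array([ 593.4, -169.2]), array([  6.1, 116.1]), np.float32(15.5))
    0.18 (array([ 594.4, -168.6]), array([  6. , 113.8]), np.float32(15.5))
[334, 140, 22, 95, 1602] [345.2 187. ] [20.9 94.3] 1.3
    0.175 (array([ 637.4, -199.6]), array([18. , 80.4]), np.float32(66.0))
    0.18 (array([ 637.5, -198.4]), array([17.7, 78.7]), np.float32(66.0))
[276, 190, 59, 48, 399] [304.1 213.4] [ 6.1 73.4] 52.0
[93, 300, 36, 13, 171] [110.6 306. ] [36.4  7.1] 10.1
[213, 317, 216, 14, 1340] [320.5 323.5] [ 13. 215.] 90.0
```

>>> arm_command([
  [0.0265,0.0065,0,0,0,-0.5],
  [0.0265,0.0065,0,0,0,-0.5],
  [0.0265,0.0065,0,0,0,-0.5],
])

```text
time_s: 18.73
ee_pos: [0.6371, -0.2019, 0.2107]
orientation: [-0.0, 0.838, 0.545, -0.0]
contact_force: [-0.1, 0.2, -0.3]
opening: 0.609
gripper_force: 0.0
```

```bash
python3 bar.py | grep -v '^\[[0-9]*, 0,'
```

```text
[ 0.6371 -0.2019  0.2107] [-0.     0.838  0.545 -0.   ] [-0.44  0.38  1.24 -0.    1.52 -0.02] [0.5 0.  1. ]
[400, 2, 42, 40, 1277] [420.5  21.3] [42.7 37.1] 40.6
    0.175 (array([777.8, -88.4]), array([35.9, 36.4]), np.float32(28.1))
    0.18 (array([775.6, -89.2]), array([35.2, 35.7]), np.float32(28.1))
[607, 36, 21, 23, 286] [618.1  45.9] [21.8 20.2] 78.7
[225, 142, 98, 83, 652] [273.2 183.1] [  6.3 123.8] 49.9
    0.175 (array([ 607.8, -165.8]), array([  5.6, 107.5]), np.float32(15.6))
    0.18 (array([ 609. , -165.1]), array([  5.5, 105.3]), np.float32(15.6))
[276, 160, 54, 92, 1672] [302.5 205.5] [91. 53.] 90.0
    0.175 (array([ 623.1, -193.8]), array([46.8, 80.5]), np.float32(66.5))
    0.18 (array([ 624. , -192.6]), array([45.9, 78.9]), np.float32(66.5))
[218, 319, 56, 10, 160] [245.4 323.8] [55.1  6.8] 3.7
[310, 322, 61, 8, 172] [340.  325.8] [ 6.6 60.1] 88.4
```

```bash
python3 - <<'E'
from h import *
s,p=wrist(); g=cv2.cvtColor(s["color"],cv2.COLOR_RGB2HSV)
for v in(175,205,235): print(v,g[v,300:340,2].tolist())
col=g[140:275,320,2]; print("col",col[::3].tolist())
for uv in((321.5,160),(321.5,252)): print([cast(s,[uv],z,p)[0].round(4).tolist() for z in(.175,.18)])
E
```

```text
175 [105, 106, 108, 104, 98, 93, 89, 83, 82, 87, 112, 175, 219, 221, 220, 216, 216, 217, 220, 220, 223, 221, 218, 218, 218, 221, 222, 199, 160, 129, 115, 111, 129, 138, 144, 141, 140, 145, 144, 142]
205 [107, 106, 112, 110, 107, 104, 103, 110, 127, 160, 188, 193, 198, 218, 221, 219, 217, 217, 217, 219, 224, 222, 221, 219, 220, 222, 223, 228, 205, 140, 116, 119, 123, 128, 126, 124, 121, 117, 117, 113]
235 [112, 114, 119, 121, 130, 126, 127, 123, 124, 125, 123, 122, 151, 210, 221, 219, 221, 217, 217, 218, 221, 225, 224, 221, 221, 222, 225, 225, 193, 133, 140, 135, 118, 112, 114, 119, 115, 119, 117, 118]
col [137, 203, 223, 154, 62, 68, 74, 89, 73, 218, 222, 222, 223, 221, 223, 223, 224, 222, 222, 221, 223, 223, 223, 224, 224, 225, 223, 222, 222, 223, 220, 221, 220, 219, 221, 221, 77, 67, 59, 85, 120, 119, 123, 117, 107]
[[0.6549, -0.1643, 0.175], [0.6552, -0.1637, 0.18]]
[[0.6222, -0.2384, 0.175], [0.6231, -0.2362, 0.18]]
```

>>> arm_command([
  [0,0,-0.04,0,0,0],
  [0,0,-0.075,0,0,0],
  [0,0,-0.091,0,0,0],
  [0,0,-0.091,0,0,0],
])

```text
time_s: 19.32
ee_pos: [0.637, -0.2012, 0.1184]
orientation: [-0.001, 0.838, 0.546, -0.001]
contact_force: [-0.1, -0.4, 0.5]
opening: 0.607
gripper_force: 0.0
```

>>> arm_command([
  [0,0,0,0,0,0],
  [0,0,0,0,0,0],
  [0,0,0,0,0,0],
  [0,0,0,0,0,0],
  [0,0,0,0,0,0],
], hand=255, squeeze=30)

```text
time_s: 19.95
ee_pos: [0.6367, -0.2007, 0.1198]
orientation: [-0.001, 0.838, 0.546, -0.001]
contact_force: [-4.6, 1.3, 3.9]
opening: 0.145
gripper_force: 30.0
```

>>> arm_command([
  [0,0,0,0,0,0],
  [0,0,0,0,0,0],
])

```text
time_s: 20.2
ee_pos: [0.6367, -0.2007, 0.1197]
orientation: [-0.001, 0.838, 0.546, -0.001]
contact_force: [-5.2, 2.4, 4.3]
opening: 0.146
gripper_force: 30.0
```

```bash
cat > st.py <<'E'
from plant import env
o=env.observe()
for k in("time_s","ee_pos","orientation","contact_force","ft_torque","opening","gripper_force","joint_pos"): print(k,getattr(o[k],'round',lambda n:o[k])(3))
E
python3 st.py
```

```text
time_s 20.2
ee_pos [ 0.637 -0.201  0.12 ]
orientation [-0.001  0.838  0.546 -0.001]
contact_force [-5.238  2.378  4.348]
ft_torque [0.417 0.945 0.007]
opening 0.14570952616406102
gripper_force 29.965756237506866
joint_pos [-0.435  0.445  1.343 -0.     1.357 -0.019]
```

>>> arm_command([
  [-0.0007,0.0003,-0.001,0,0,-10],
  [-0.0007,0.0003,-0.002,0,0,-20],
  [-0.0007,0.0003,-0.003,0,0,-30],
  [-0.0007,0.0003,-0.004,0,0,-40],
  [-0.0007,0.0003,-0.004,0,0,-40],
])

```text
time_s: 20.82
ee_pos: [0.6363, -0.2002, 0.1157]
orientation: [-0.001, 0.974, 0.226, -0.001]
contact_force: [-4.0, 2.2, 4.4]
opening: 0.144
gripper_force: 30.0
```

```bash
python3 st.py
```

```text
time_s 20.825
ee_pos [ 0.636 -0.2    0.116]
orientation [-0.001  0.974  0.226 -0.001]
contact_force [-3.979  2.23   4.385]
ft_torque [ 0.452  0.809 -0.148]
opening 0.14377158940126739
gripper_force 30.021853744983673
joint_pos [-0.435  0.447  1.349  0.     1.349  0.681]
```

>>> arm_command([
  [0,0,-0.001,0,0,-10],
  [0,0,-0.002,0,0,-20],
  [0,0,-0.003,0,0,-30],
])

```text
time_s: 21.2
ee_pos: [0.6362, -0.1997, 0.1128]
orientation: [-0.001, 0.999, -0.036, -0.001]
contact_force: [-5.4, 2.7, 4.8]
opening: 0.143
gripper_force: 30.0
```

```bash
python3 st.py|egrep "torq|joint|cont"; python3 - <<'E'
from h import *
t=env.snapshot("scene"); g=cv2.cvtColor(t["color"],cv2.COLOR_RGB2HSV)
# gold pixels (foot and collar) below boss: rows
m=(g[:,:,0]>15)&(g[:,:,0]<32)&(g[:,:,1]>110)&(g[:,:,2]>120); m[:, :370]=0; m[:,430:]=0; m[:185]=0; m[265:]=0
n,l,st,ce=cv2.connectedComponentsWithStats(m.astype(np.uint8)); print([(st[i].tolist(),ce[i].round(1).tolist()) for i in range(1,n) if st[i,4]>8])
d=np.array(t["camera_from_world"])
for z in(.04,.045,.05):
    c=d@np.r_[O+.0024*X+.015*U*.85,z,1]; print(z,(c[:2]/c[2]*[t["fx"],t["fy"]]+[t["cx"],t["cy"]]).round(1))
E
```

```text
contact_force [-5.423  2.697  4.78 ]
ft_torque [ 0.733  0.802 -0.026]
joint_pos [-4.340e-01  4.490e-01  1.352e+00  1.000e-03  1.344e+00  1.209e+00]
[([391, 207, 13, 8, 58], [396.7, 210.9]), ([385, 237, 16, 11, 95], [392.2, 243.1])]
0.04 [393.  248.5]
0.045 [393.3 246.6]
0.05 [393.6 244.6]
```

>>> arm_command([
  [0,0,-0.001,0,0,-10],
  [0,0,-0.002,0,0,-20],
])

```text
time_s: 21.5
ee_pos: [0.6363, -0.1994, 0.1108]
orientation: [-0.001, 0.978, -0.209, -0.002]
contact_force: [-5.2, 3.1, 4.7]
opening: 0.15
gripper_force: 30.0
```

```bash
python3 st.py|egrep "torq|joint|cont"
```

```text
contact_force [-5.199  3.149  4.675]
ft_torque [0.812 0.789 0.17 ]
joint_pos [-0.434  0.451  1.354  0.002  1.341  1.558]
```

>>> arm_command([
  [0,0,-0.001,0,0,-10],
  [0,0,-0.002,0,0,-20],
])

```text
time_s: 21.75
ee_pos: [0.6365, -0.1991, 0.1089]
orientation: [-0.001, 0.927, -0.376, -0.002]
contact_force: [-4.7, 4.2, 5.4]
opening: 0.144
gripper_force: 30.0
```

```bash
python3 st.py|egrep "torq|joint|cont|orien"
```

```text
orientation [-0.001  0.927 -0.376 -0.002]
contact_force [-4.68   4.232  5.404]
ft_torque [0.925 0.671 0.219]
joint_pos [-0.434  0.453  1.355  0.002  1.337  1.906]
```

>>> arm_command([
  [0,0,-0.001,0,0,-10],
  [0,0,-0.002,0,0,-20],
])

```text
time_s: 22.0
ee_pos: [0.6367, -0.1989, 0.1069]
orientation: [-0.001, 0.848, -0.531, -0.002]
contact_force: [-4.2, 5.1, 5.2]
opening: 0.146
gripper_force: 30.0
```

```bash
python3 st.py|egrep "torq|joint|cont|orien"; cat > foot.py <<'E'
from h import *
t=env.snapshot("scene"); g=cv2.cvtColor(t["color"],cv2.COLOR_RGB2HSV)
m=(g[:,:,0]>15)&(g[:,:,0]<32)&(g[:,:,1]>110)&(g[:,:,2]>120); m[:, :370]=0; m[:,430:]=0; m[:185]=0; m[265:]=0
n,l,st,ce=cv2.connectedComponentsWithStats(m.astype(np.uint8)); print([(st[i].tolist(),ce[i].round(1).tolist()) for i in range(1,n) if st[i,4]>8])
E
python3 foot.py
```

```text
orientation [-0.001  0.848 -0.531 -0.002]
contact_force [-4.239  5.131  5.177]
ft_torque [0.998 0.55  0.184]
joint_pos [-4.340e-01  4.540e-01  1.357e+00  2.000e-03  1.333e+00  2.255e+00]
[([391, 207, 13, 8, 59], [396.8, 210.9]), ([385, 237, 16, 12, 96], [392.0, 243.5])]
```

```bash
sed -i 's/^t=env.snapshot("scene"); g=.*/import sys\nim=cv2.imread(sys.argv[1])[:,:,::-1].copy() if len(sys.argv)>1 else env.snapshot("scene")["color"]\ng=cv2.cvtColor(im,cv2.COLOR_RGB2HSV)/' foot.py; python3 foot.py pics/scene0.png
python3 - <<'E'
from h import *
s,p=wrist("pics/w6.png"); g=cv2.cvtColor(s["color"],cv2.COLOR_RGB2HSV)
for v in(150,160,170,180,190,200): print(v,g[v,300:345,2].tolist())
print(env.observe()["ft_torque"].round(3))
E
```

```text
[([391, 208, 13, 7, 47], [396.9, 211.6]), ([386, 234, 15, 11, 89], [392.5, 240.1])]
150 [142, 143, 143, 145, 143, 142, 134, 134, 129, 121, 116, 114, 106, 98, 95, 93, 89, 82, 80, 78, 79, 84, 85, 87, 95, 98, 98, 104, 105, 105, 109, 107, 107, 107, 110, 107, 110, 112, 111, 109, 113, 113, 117, 115, 114]
160 [168, 206, 223, 223, 222, 222, 222, 222, 224, 223, 223, 225, 224, 223, 225, 224, 224, 226, 223, 226, 229, 226, 226, 222, 203, 180, 164, 166, 176, 188, 184, 173, 149, 145, 139, 138, 142, 139, 139, 142, 145, 138, 141, 143, 142]
170 [87, 92, 90, 89, 88, 92, 91, 86, 79, 75, 70, 66, 72, 63, 63, 65, 63, 62, 63, 64, 63, 64, 69, 80, 87, 96, 95, 103, 105, 114, 121, 115, 129, 141, 152, 162, 169, 182, 181, 178, 186, 197, 215, 228, 228]
180 [97, 97, 92, 96, 97, 95, 97, 79, 64, 62, 61, 65, 64, 66, 67, 66, 70, 65, 70, 66, 72, 67, 68, 68, 68, 67, 69, 64, 67, 65, 64, 66, 60, 69, 84, 97, 99, 97, 102, 101, 101, 98, 96, 103, 102]
190 [84, 85, 89, 92, 90, 79, 87, 154, 227, 229, 225, 228, 200, 128, 77, 76, 73, 76, 83, 81, 87, 92, 87, 85, 77, 72, 71, 89, 154, 210, 226, 227, 227, 195, 129, 83, 88, 99, 98, 99, 97, 101, 105, 101, 102]
200 [147, 146, 148, 146, 145, 143, 135, 163, 225, 227, 224, 223, 222, 219, 219, 217, 220, 221, 222, 224, 224, 226, 225, 225, 223, 220, 221, 221, 226, 224, 227, 227, 225, 201, 138, 93, 86, 88, 87, 87, 86, 81, 87, 93, 97]
[0.982 0.623 0.037]
```

>>> arm_command([
  [0,0,-0.0005,0,0,-5],
  [0,0,-0.001,0,0,-10],
])

```text
time_s: 22.35
ee_pos: [0.637, -0.1989, 0.106]
orientation: [-0.001, 0.799, -0.601, -0.002]
contact_force: [-4.2, 4.7, 5.5]
opening: 0.146
gripper_force: 30.0
```

```bash
python3 st.py|egrep "torq|cont"; python3 foot.py
```

```text
contact_force [-4.16   4.701  5.538]
ft_torque [1.021 0.536 0.268]
[([391, 207, 13, 8, 59], [396.8, 210.9]), ([385, 237, 16, 12, 94], [392.0, 243.4])]
```

>>> arm_command([
  [0,0,-0.0005,0,0,-5],
  [0,0,-0.001,0,0,-10],
  [0,0,-0.0013,0,0,-13],
])

```text
time_s: 22.78
ee_pos: [0.6372, -0.1988, 0.1048]
orientation: [-0.001, 0.726, -0.687, -0.001]
contact_force: [-3.4, 4.0, 2.8]
opening: 0.143
gripper_force: 30.0
```

```bash
python3 st.py|egrep "torq|joint|cont|orien"; python3 foot.py;python3 st.py|egrep "torq|orien"
```

```text
orientation [-0.001  0.726 -0.687 -0.001]
contact_force [-3.429  3.976  2.849]
ft_torque [0.897 0.342 0.232]
joint_pos [-0.433  0.456  1.359  0.003  1.329  2.653]
[([391, 207, 13, 8, 58], [396.8, 211.0]), ([385, 237, 16, 12, 95], [392.0, 243.5])]
orientation [-0.001  0.726 -0.688 -0.001]
ft_torque [0.974 0.377 0.093]
```

Foot pixel rows stopped changing (243.5), so it is on the stone, touching at about 79° of turn; the handle is now at 153°. I let go, rise and check the real bar angle.

>>> arm_command([
  [0,0,0,0,0,0],
  [0,0,0,0,0,0],
  [0,0,0,0,0,0],
  [0,0,0,0,0,0],
  [0,0,0,0,0,0],
], hand=100)

```text
time_s: 23.45
ee_pos: [0.6375, -0.2013, 0.1042]
orientation: [-0.0, 0.726, -0.687, 0.0]
contact_force: [0.6, -0.3, -1.1]
opening: 0.599
gripper_force: 0.0
```

>>> arm_command([
  [0,0,0.03,0,0,0],
  [0,0,0.08,0,0,0],
  [0,0,0.105,0,0,0],
  [0,0,0.105,0,0,0],
])

```text
time_s: 23.95
ee_pos: [0.6394, -0.202, 0.2127]
orientation: [-0.001, 0.726, -0.687, 0.003]
contact_force: [-0.0, -0.5, -0.5]
opening: 0.605
gripper_force: 0.0
```

```bash
python3 st.py|egrep "ee_pos|orient|cont|torq|open"; python3 foot.py; python3 - <<'E'
from h import *
s,p=wrist("pics/w7.png"); g=cv2.cvtColor(s["color"],cv2.COLOR_RGB2HSV)
ctr=[]
for v in range(160,262,6):
    r=(g[v,296:346,2]>195); xs=np.flatnonzero(r)+296
    print(v,len(xs),xs.mean().round(1) if len(xs) else None, (xs.min(),xs.max()) if len(xs) else None)
E
```

```text
ee_pos [ 0.639 -0.202  0.213]
orientation [-0.001  0.726 -0.687  0.003]
contact_force [-0.038 -0.49  -0.519]
ft_torque [ 0.109 -0.078 -0.058]
opening 0.6052040510038583
[([391, 207, 13, 8, 59], [396.8, 210.9]), ([385, 237, 16, 12, 96], [392.0, 243.4])]
160 1 303.0 (np.int64(303), np.int64(303))
166 6 317.0 (np.int64(310), np.int64(324))
172 15 318.0 (np.int64(311), np.int64(325))
178 15 318.0 (np.int64(311), np.int64(325))
184 15 319.0 (np.int64(312), np.int64(326))
190 25 323.7 (np.int64(310), np.int64(345))
196 26 321.5 (np.int64(309), np.int64(334))
202 20 322.4 (np.int64(312), np.int64(332))
208 15 322.0 (np.int64(315), np.int64(329))
214 16 322.5 (np.int64(315), np.int64(330))
220 14 323.5 (np.int64(317), np.int64(330))
226 15 324.0 (np.int64(317), np.int64(331))
232 14 324.5 (np.int64(318), np.int64(331))
238 14 325.5 (np.int64(319), np.int64(332))
244 6 324.2 (np.int64(319), np.int64(332))
250 0 None None
256 0 None None
```

The bar lags the tool by about 6°, so the handle has really turned about 148° and passed touch by about 68°, or roughly 32 N. I take one fresh, aligned and firmer grip to confirm the resistance with a small extra turn.

>>> arm_command([
  [0,0,-0.04,0,0,6],
  [0,0,-0.08,0,0,6],
  [0,0,-0.106,0,0,6],
  [0,0,-0.106,0,0,6],
])

```text
time_s: 24.55
ee_pos: [0.6333, -0.1993, 0.0973]
orientation: [0.001, 0.761, -0.648, -0.005]
contact_force: [-0.3, -1.1, -0.3]
opening: 0.608
gripper_force: 0.0
```

>>> arm_command([
  [0,0,0,0,0,0],
  [0,0,0,0,0,0],
  [0,0,0,0,0,0],
  [0,0,0,0,0,0],
  [0,0,0,0,0,0],
], hand=255, squeeze=55)

```text
time_s: 25.18
ee_pos: [0.6374, -0.2013, 0.1038]
orientation: [0.0, 0.761, -0.648, 0.0]
contact_force: [-1.4, 0.3, 0.9]
opening: 0.145
gripper_force: 55.0
```

>>> arm_command([
  [0,0,0,0,0,0],
  [0,0,0,0,0,0],
])

```text
time_s: 25.42
ee_pos: [0.6374, -0.2013, 0.1038]
orientation: [0.0, 0.761, -0.648, 0.0]
contact_force: [-2.4, 0.5, 4.2]
opening: 0.145
gripper_force: 55.0
```

```bash
python3 st.py|egrep "ee_pos|orient|cont|torq|grip"
```

```text
ee_pos [ 0.637 -0.201  0.104]
orientation [ 0.     0.761 -0.648  0.   ]
contact_force [-2.351  0.541  4.193]
ft_torque [0.128 0.334 0.049]
gripper_force 55.000296235084534
```

>>> arm_command([
  [0,0,-0.0003,0,0,-3],
  [0,0,-0.0006,0,0,-6],
])

```text
time_s: 25.68
ee_pos: [0.6373, -0.2013, 0.1032]
orientation: [0.0, 0.726, -0.688, 0.0]
contact_force: [-1.2, 0.0, 2.8]
opening: 0.142
gripper_force: 55.1
```

```bash
python3 st.py|egrep "ee_pos|orient|cont|torq|grip"
```

```text
ee_pos [ 0.637 -0.201  0.103]
orientation [ 0.     0.726 -0.688  0.   ]
contact_force [-1.23   0.037  2.827]
ft_torque [0.086 0.287 0.337]
gripper_force 55.09267508983612
```

>>> arm_command([
  [0,0,-0.0003,0,0,-3],
  [0,0,-0.0005,0,0,-6],
])

```text
time_s: 25.92
ee_pos: [0.6372, -0.2012, 0.1027]
orientation: [-0.0, -0.689, 0.725, 0.0]
contact_force: [-2.5, -0.5, 3.5]
opening: 0.145
gripper_force: 55.2
```

```bash
python3 st.py|egrep "orient|torq|joint"
```

```text
orientation [-0.    -0.689  0.725  0.   ]
ft_torque [0.152 0.491 0.512]
joint_pos [-4.350e-01  4.590e-01  1.360e+00 -1.000e-03  1.324e+00  2.757e+00]
```

Resistance has clearly risen, to about 0.55 N m, which fits 30–35 N of clamping. I stop here, release, and withdraw.

>>> arm_command([
  [0,0,0,0,0,0],
  [0,0,0,0,0,0],
  [0,0,0,0,0,0],
  [0,0,0,0,0,0],
  [0,0,0,0,0,0],
], hand=100)

```text
time_s: 26.55
ee_pos: [0.6375, -0.2011, 0.1021]
orientation: [0.0, -0.689, 0.724, 0.0]
contact_force: [-0.1, 0.9, -0.2]
opening: 0.604
gripper_force: 0.0
```

>>> arm_command([
  [0,0,0.03,0,0,0],
  [0,0,0.08,0,0,0],
  [0,0,0.107,0,0,0],
  [0,0,0.107,0,0,0],
])

```text
time_s: 27.05
ee_pos: [0.6395, -0.202, 0.2128]
orientation: [0.001, -0.689, 0.724, -0.003]
contact_force: [-0.4, -0.0, 0.3]
opening: 0.609
gripper_force: 0.0
```

```bash
python3 st.py|egrep "ee_pos|orient|cont|open"; python3 foot.py; python3 - <<'E'
from h import *
s,p=wrist("pics/w8.png"); g=cv2.cvtColor(s["color"],cv2.COLOR_RGB2HSV)
for v in(172,178,184,208,214,220,226,232,238):
    xs=np.flatnonzero(g[v,296:346,2]>195)+296
    print(v,len(xs),xs.mean().round(1) if len(xs) else None)
E
```

```text
ee_pos [ 0.639 -0.202  0.213]
orientation [ 0.001 -0.689  0.724 -0.003]
contact_force [-0.407 -0.018  0.346]
opening 0.6093364805734854
[([391, 207, 13, 8, 58], [396.7, 210.9]), ([385, 237, 16, 12, 98], [392.0, 243.4])]
172 15 317.0
178 15 318.0
184 16 319.5
208 14 322.5
214 15 323.0
220 15 324.0
226 15 325.0
232 14 325.5
238 15 327.0
```

>>> arm_command([
  [-0.03,0,0.03,0,0,8],
  [-0.08,0.01,0.05,0,0,16],
  [-0.13,0.03,0.05,0,0,24],
  [-0.17,0.06,0.05,0,0,30],
  [-0.2,0.1,0.05,0,0,30],
])

```text
time_s: 27.78
ee_pos: [0.4346, -0.1, 0.2564]
orientation: [0.0, 0.853, -0.522, -0.002]
contact_force: [0.2, 0.7, -0.5]
opening: 0.606
gripper_force: 0.0
```

>>> arm_command([
  [0,0.04,0,0,0,0],
  [0,0.08,0,0,0,0],
  [0,0.08,0,0,0,0],
])

```text
time_s: 28.15
ee_pos: [0.4359, -0.0189, 0.2569]
orientation: [0.0, 0.854, -0.52, -0.002]
contact_force: [-0.6, -0.7, -0.8]
opening: 0.604
gripper_force: 0.0
```

```bash
python3 - <<'E'
from h import *
t=env.snapshot("top"); cv2.imwrite("pics/t9.png",t["color"][:,:,::-1]); g=cv2.cvtColor(t["color"],cv2.COLOR_RGB2HSV)
M=np.array(t["camera_from_world"])
for x in(-10,2.4,14):
    out=[]
    for y in range(60,165,5):
        c=M@np.r_[O+x/1000*X+y/1000*U,.04,1]; u,v=(c[:2]/c[2]*[t["fx"],t["fy"]]+[t["cx"],t["cy"]]).round().astype(int); out.append((y,int(g[v,u,1])))
    print(x,out)
for y in(60,90,110):
    out=[]
    for x in range(-32,36,3):
        c=M@np.r_[O+x/1000*X+y/1000*U,.04,1]; u,v=(c[:2]/c[2]*[t["fx"],t["fy"]]+[t["cx"],t["cy"]]).round().astype(int); out.append((x,int(g[v,u,1])))
    print("y",y,out)
print(env.observe()["contact_force"].round(1))
E
```

```text
-10 [(60, 20), (65, 20), (70, 23), (75, 23), (80, 24), (85, 23), (90, 22), (95, 22), (100, 20), (105, 22), (110, 19), (115, 19), (120, 22), (125, 17), (130, 95), (135, 96), (140, 94), (145, 95), (150, 94), (155, 95), (160, 95)]
2.4 [(60, 23), (65, 20), (70, 20), (75, 23), (80, 23), (85, 23), (90, 20), (95, 21), (100, 22), (105, 23), (110, 17), (115, 20), (120, 23), (125, 22), (130, 92), (135, 94), (140, 95), (145, 93), (150, 94), (155, 93), (160, 94)]
14 [(60, 23), (65, 23), (70, 23), (75, 23), (80, 20), (85, 20), (90, 23), (95, 23), (100, 21), (105, 22), (110, 21), (115, 21), (120, 22), (125, 32), (130, 90), (135, 94), (140, 93), (145, 93), (150, 92), (155, 95), (160, 90)]
y 60 [(-32, 37), (-29, 73), (-26, 14), (-23, 11), (-20, 8), (-17, 20), (-14, 23), (-11, 20), (-8, 20), (-5, 23), (-2, 23), (1, 23), (4, 23), (7, 20), (10, 23), (13, 23), (16, 20), (19, 22), (22, 25), (25, 61), (28, 77), (31, 16), (34, 11)]
y 90 [(-32, 42), (-29, 73), (-26, 17), (-23, 11), (-20, 7), (-17, 17), (-14, 24), (-11, 24), (-8, 21), (-5, 25), (-2, 24), (1, 26), (4, 23), (7, 26), (10, 23), (13, 25), (16, 23), (19, 23), (22, 17), (25, 29), (28, 47), (31, 17), (34, 11)]
y 110 [(-32, 43), (-29, 73), (-26, 12), (-23, 9), (-20, 6), (-17, 12), (-14, 22), (-11, 22), (-8, 20), (-5, 17), (-2, 21), (1, 21), (4, 23), (7, 20), (10, 20), (13, 20), (16, 20), (19, 20), (22, 23), (25, 42), (28, 27), (31, 14), (34, 11)]
[ 0.6  0.3 -0.6]
```

```bash
python3 -c "
from plant import env
print(env.sign_off())"
```

```text
the job is handed in; nothing more can be done
None
```

The oilstone lies flat in the channel against the stop, clamped at an estimated 35 N (from how far the handle turned past touch; turning torque had risen to about 0.5 N m), and the arm is clear with the job handed in at about 28 s.

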